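# Clamp the loofah handle in the drying bracket

## Robot

A 6-joint arm with a two-finger parallel gripper is mounted at the origin on the work surface. World frame = base frame: x ahead of the robot, y to its left, z up, the work surface at z = 0. Lengths are in m, angles in rad, forces in N, time in s.
With the tool pointing down it reaches from about 0.35 to 0.85 m from the base axis. Payload 8.1 kg.
Tool frame: the origin (TCP) lies midway between the tips of the shut fingers; the grasp point (between the pads) lies 19 mm behind it; z points along the fingers, y is the line along which they close (so a half turn about z gives the same grasp; the last joint's range is limited). The gripper opens to 93 mm and grips with 3 to 60 N. Pads are 15 mm wide; open, the fingers measure 128 mm over their backs; the gripper's body (75 mm by 188 mm) begins 65 mm behind the grasp point.
Start: joints at [1.122, 0.13, 1.488, -0, 1.523, -0.085], TCP at [0.213, 0.561, 0.194] pointing down, gripper open.
Joint ranges: [-2.96, 2.96], [-0.89, 2.26], [0.02, 2.5], [-1.34, 4.48], [0, 2.73], [-2.66, 2.66]. Speed limits (rad/s): [2.39, 2.39, 2.79, 3.14, 3.14, 3.14].

## Interface

Orientations are given as a rotation vector (axis times angle).
In Python, from plant import read_state, read_camera, get_calibration, close_job gives the robot as it stands.
- The arm moves only by the shell command python3 -m crank 'ROWS' [FORCE]. ROWS is JSON, a list that holds one entry, the list of rows, each a list of 7 numbers: the gripper's target within -1 to 1 (fully open at 1, half-way at 0, shut at -1), then the shift along the tool's x, y, z as a fraction of full scale, then the turn, a rotation vector about the tool's x, y, z as a fraction of full scale. In form: [[[grip, x, y, z, rx, ry, rz], ...]]. A call has exactly 5 rows; each row is the pose to reach, as a shift and turn from the pose commanded when the call began, along the tool's axes at that moment; what a row does not reach only later rows make up. Full scale, the value 1, is 0.5 m for a shift and 90 degrees for a turn. A row lasts 1/8 s, in which the tool goes at most 62.5 mm and 10.7 degrees, less where a joint would pass 70% of its speed; a pose out of reach is approached as far as the arm can. A call with a number of a shift or a turn outside -1 to 1 is refused whole. A call with a gripper value outside its range is refused whole. The fingers move at their own pace and stop on an object; FORCE is the grip in N (left out, the last holds). Time passes only in rows, so rows that repeat a pose let the fingers close, or fill a call up. It gives the time, the measured TCP pose, the force, the opening and the grip force at its end, in the units of the state.
- read_state(): the state, without advancing time (a new reading comes with each control period).
- read_camera(name): name is "scene" or "top" or "wrist"; returns the picture (420x560x3 uint8, red, green, blue); there is no depth.
- get_calibration(name): a dict with "fx", "fy", "cx", "cy" (pixels), "eye" and "orientation" of the camera in the world; the wrist camera has in their place "mount" (4x4, takes a point from camera to tool coordinates, whose origin is the TCP and whose axes are the flange's). Camera axes: x right, y down, z forward; pixel columns grow to the right and rows downward; lengths in m; the calibration is good to about 2 mm. A picture is of the moment at which its call begins: read the wrist's pose just before it. get_calibration takes no time and is no camera call.
- close_job(): hands the job in; it is judged then, once.
The state is a dict: "t": time; "q": joint angles; "dq": joint speeds; "joint_torque": joint torques, N m; "tool_pos": TCP position; "orientation": TCP orientation; "force": force on the tool from outside, world axes, zero at the start; "wrist_torque": the same for the moment, N m; "opening": finger opening in m; "gripper_force": force on a finger pad.
Only numpy, scipy, OpenCV 4.12 (cv2) and the standard library are available. Lean on these libraries where they do the work, as an engineer would, in place of code of your own. Each camera call takes 0.05 s, during which the arm holds its last target. There are 200 camera calls.

## Task

The white loofah handle has been pushed head first under the steel rail shelf: draw it out and lay its thin flat tongue in the clamp bracket beside the shelf, the middle of the tongue under the rubber pad and the handle square across the bracket, flat on its base plate. Then turn the bracket's knob clockwise until it suddenly goes stiff, give it an eighth of a turn more from there (not more than a sixth), and let go. Do not disturb the other toiletries.

Things in the scene. Friction and masses are not known exactly. Their poses are not given: they have to be found in the camera images.
- handle_center (a point): Loose white loofah handle lying flat, 195 mm long, 100 g. Point: mid grip bar, 13 mm above its underside; z up, x from tongue to round head. Along x in mm: flat tongue (24 wide, 14 thick, underside level with the rest) -92 to -47; bar (24 wide, 26 thick) -47 to +50; head (60 across, 26 thick) centred at +73. Mass centre near 0. At the start 105 to 118 mm of the tongue end stick out of the shelf.
- handle_tongue (a point): Middle of the handle's tongue, 7 mm above its underside, 69.5 mm from the bar's middle; same axes as the handle. To pass the shelf the handle is held near the tongue; in the clamp there is room for a gripper only near the head, 85 mm or more from the knob's axis.
- clamp: Fixed steel clamp bracket, left or right on the counter. Origin on the counter below its screw axis, z up. Base plate 3 mm thick, 200 mm long (y), x -34 to +50 mm. A column at x +28 to +50 mm carries an arm 48 to 62 mm high over the plate. Open to +y, -y and -x: the handle lies along y, tongue under the pad, from either side; the side towards the counter's middle is free of things.
- pad_face (a point): Centre of the underside of the round rubber pad (24 mm across) under the clamp's arm. It starts 19 to 22 mm above the base plate and sinks 3.5 mm per radian of the knob, without turning, on to the 14 mm tongue as the knob goes stiff. It rises again if the knob is turned back.
- knob_grip (a point): Clamp knob on the screw axis: an upright white bar 66 mm long, 14 thick, 70 to 106 mm above the counter, over a collar (radius 16, top at 68 mm). Point: on the axis, 90 mm up, x along the bar. Clockwise from above tightens; height fixed. Free (0.05 N m) for 1.5 to 2.2 rad from the start, then within 0.13 rad the torque rises to 0.35 N m and stays so; it springs back 0.1 rad when let go.
- clamp_bite (a joint): How far the knob has been turned clockwise after going stiff, in rad: 0 until then; the first 0.1 rad of stiff turning only winds the knob up and does not count; it does not go back. An eighth of a turn is 0.785.
- shelf: Fixed steel rail shelf, 360 mm long (y), 130 mm deep (x, front edge at -65 mm), deck underside 106 mm above the counter, thin legs at its corners; origin on the counter below its centre. A scrubber and a nail brush, at most 45 mm wide, hang just inside the front edge at y +143 and -143 mm, down to 26 mm above the counter.
- organiser: Fixed white toiletry organiser with bottles, 120 by 150 mm, up to 150 mm high, on the side opposite the clamp; origin under its centre.
- tin: Closed aluminium tin, 76 mm across, 32 mm high, on the counter before the shelf; origin under its centre.
- clipper: Grey nail clipper, 75 mm long (x), 16 mm wide, 14 mm high, on the counter before the shelf; origin under its centre.
- tumbler: White tumbler, 66 mm across, 85 mm high, near the robot; origin under its centre.
- jar: Glass jar, 62 mm across, 70 mm high, near the robot; origin under its centre.
- bowl: White ceramic shaving bowl, 104 mm across, 50 mm high, on the shelf; origin under its centre.
- cream_jar: White cream jar, 64 mm across, 55 mm high, on the shelf; origin under its centre.
Not all that is in view belongs to the job. Leave any orange look-alike of the clamp alone. Of the things that look like the part that bears handle_center, the smaller one is meant.

How it is judged:
By the outcome, as a careful person would: the job done as asked, in the order asked, and still so for the second after the job is handed in, with the robot touching nothing.
It also fails if it takes over 72 s, if anything falls off the work surface, if the arm or the gripper's body presses on something with over 40 N, if the wrist force passes 120 N, or if a joint passes its speed limit or range.

## Working session

There is one attempt and no reset: what is moved stays moved. The work goes in short steps, Python scripts to look and compute and a shell command to move; the robot and the scene stay as the last step left them, time stands still between calls to the robot, and variables do not carry over. Pictures are saved under pics/ and viewed, at most 10 in all, crops included, and the job is handed in when it is done.

```bash
ls; mkdir -p pics; python3 - <<'E'
from plant import *
import cv2,numpy as np
s=read_state();print(s)
for n in("top","scene"):
    im=read_camera(n);cv2.imwrite(f"pics/{n}0.png",im[:,:,::-1]);c=get_calibration(n);print(n,c)
print(get_calibration("wrist"))
E
```

```text
pics
{'t': 0.0, 'q': array([ 1.12160438e+00,  1.31158949e-01,  1.48925206e+00, -1.17426776e-05,
        1.52300779e+00, -8.53784425e-02]), 'dq': array([ 6.38174895e-05, -2.02144373e-03,  1.60515360e-04,  1.37605098e-03,
        2.71469862e-05,  5.08255476e-05]), 'joint_torque': array([-1.35536728e-03, -5.59880698e+01, -4.91736603e+01,  7.62802572e-02,
        3.63083789e-02, -2.41112293e-04]), 'tool_pos': array([0.213211  , 0.56018935, 0.19300377]), 'orientation': array([-5.68244117e-01, -3.08929380e+00,  2.77108838e-03]), 'force': array([-0.35272432,  0.86181793,  0.15287076]), 'wrist_torque': array([-0.0059372 , -0.01036162, -0.04789412]), 'gripper_force': 0.0, 'opening': 0.09279995027783192}
top {'fx': 498.0512356379664, 'fy': 498.0512356379664, 'cx': 274.4760528033583, 'cy': 209.96450360175473, 'eye': array([0.43008207, 0.02581169, 1.60673367]), 'orientation': array([-2.1685365 ,  2.21495769, -0.09676422])}
scene {'fx': 500.0847991478821, 'fy': 500.0847991478821, 'cx': 282.1390082369571, 'cy': 213.12083360110014, 'eye': array([1.16235922, 0.41793873, 1.07360817]), 'orientation': array([-1.33923587, -2.35889096,  0.81424267])}
{'fx': 300.3109570697741, 'fy': 300.3109570697741, 'cx': 278.32795464950027, 'cy': 208.86339582623242, 'mount': array([[ 1.18611241e-03, -9.67677777e-01, -2.52187060e-01,
         7.00195108e-02],
       [ 9.99997974e-01,  7.37634848e-04,  1.87288418e-03,
        -7.27872272e-04],
       [-1.62632644e-03, -2.52188771e-01,  9.67676691e-01,
        -1.90246730e-01],
       [ 0.00000000e+00,  0.00000000e+00,  0.00000000e+00,
         1.00000000e+00]])}
```

View pics/top0.png

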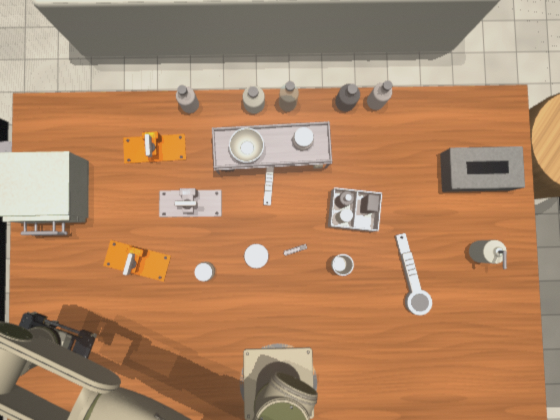

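View pics/scene0.png

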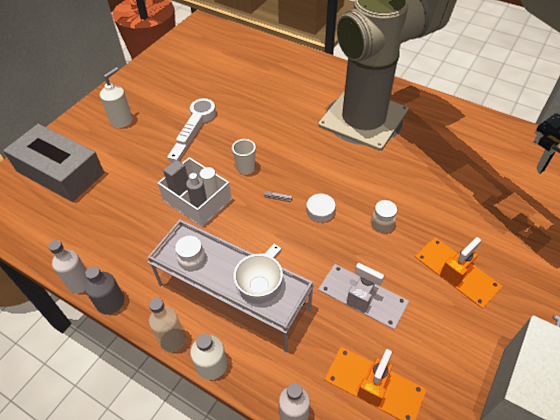

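The top view shows the shelf around (271,147) with the handle's tongue sticking out from about (269,168) to (268,204). The steel clamp is at (190,203) with its knob at about (186,205). The tin is at (256,256), the clipper at (295,250) and the jar at (204,271). The two orange clamps and the big handle at right are decoys.

```bash
cat > h.py <<'E'
from plant import *
import cv2,numpy as np
from scipy.spatial.transform import Rotation as Ro
def cam(n,s=None):
    c=get_calibration(n);K=np.array([[c['fx'],0,c['cx']],[0,c['fy'],c['cy']],[0,0,1]])
    if 'mount' in c:
        s=s or read_state();M=c['mount'];R0=Ro.from_rotvec(s['orientation']).as_matrix()
        return K,R0@M[:3,:3],s['tool_pos']+R0@M[:3,3]
    return K,Ro.from_rotvec(c['orientation']).as_matrix(),c['eye']
def ray(C,px,z):
    K,R,e=C;px=np.atleast_2d(px).astype(float)
    d=(R@np.linalg.inv(K)@np.c_[px,np.ones(len(px))].T).T
    return e+d*((z-e[2])/d[:,2:3])
def proj(C,P):
    K,R,e=C;q=(K@R.T@(np.atleast_2d(P)-e).T).T;return q[:,:2]/q[:,2:]
def delta(pos,yaw=None,tilt=None):
    """row fractions to reach world TCP pos, tool down with tool-x at yaw (world)"""
    s=read_state();R0=Ro.from_rotvec(s['orientation'])
    d=R0.inv().apply(np.array(pos)-s['tool_pos'])/0.5
    if yaw is None: return np.r_[d,0,0,0].round(4)
    x=np.array([np.cos(yaw),np.sin(yaw),0]);z=np.array([0,0,-1]);T=np.c_[x,np.cross(z,x),z]
    r=(R0.inv()*Ro.from_matrix(T)).as_rotvec()/(np.pi/2)
    return np.r_[d,r].round(4)
def yaw():
    x=Ro.from_rotvec(read_state()['orientation']).as_matrix();return np.arctan2(x[1,0],x[0,0])
E
python3 - <<'E'
from h import *
C=cam('top')
for n,p,z in[("tongue end",(268,204),.014),("at shelf",(269.5,170),.026),("knob",(185.5,204.5),.106),("plate R",(221,203),.003),("plate L",(160,203),.003),("tin",(256,255),.032),("clip",(295,250),.014),("jar",(204,271),.07),("tumbler",(343,264),.085),("shelf FL",(215,171),.11),("shelf FR",(329,165),.11)]: print(n,ray(C,p,z)[0].round(3))
print(np.degrees(yaw()),Ro.from_rotvec(read_state()['orientation']).as_matrix().round(3))
print(delta([.40,.12,.35],0))
im=cv2.imread('pics/top0.png')
a=cv2.resize(im[120:280,140:320],None,fx=4,fy=3.7,interpolation=cv2.INTER_CUBIC);cv2.imwrite('pics/crop.png',a[:600,:720])
E
```

```text
tongue end [0.565 0.02  0.014]
at shelf [0.673 0.013 0.026]
knob [0.561 0.269 0.106]
plate R [0.573 0.172 0.003]
plate L [0.577 0.368 0.003]
tin [0.403 0.061 0.032]
clip [ 0.416 -0.063  0.014]
jar [0.359 0.22  0.07 ]
tumbler [ 0.371 -0.204  0.085]
shelf FL [0.661 0.179 0.11 ]
shelf FR [ 0.672 -0.167  0.11 ]
159.1540635654933 [[-0.935  0.356 -0.001]
 [ 0.356  0.935 -0.001]
 [ 0.    -0.002 -1.   ]]
[-6.6230e-01 -6.9040e-01 -3.1270e-01 -4.0000e-04  1.4000e-03  1.7684e+00]
```

```bash
python3 - <<'E'
from h import *
print(delta([.47,.16,.25],np.pi), read_state()['opening'])
E
```

```text
[-7.647e-01 -5.655e-01 -1.129e-01 -1.000e-03 -3.000e-04 -2.316e-01] 0.09314926038687514
```

View pics/crop.png

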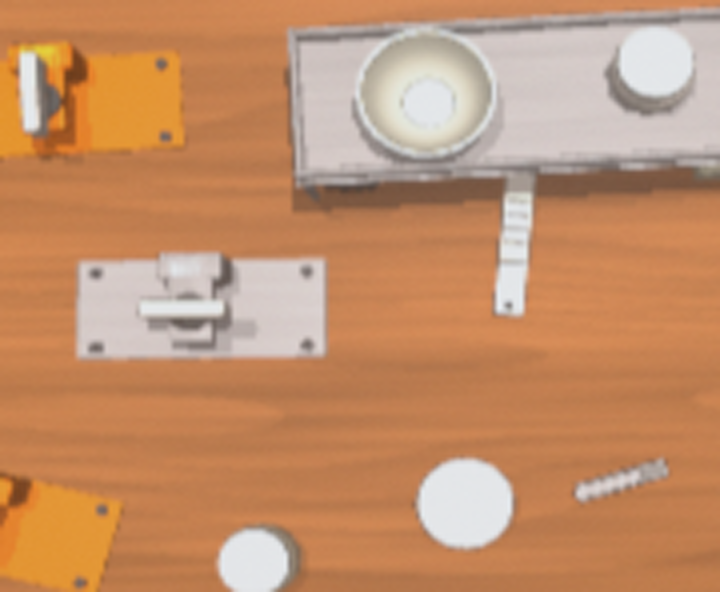

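The crop shows the knob bar lying along world y. The handle is slightly yawed, and the shelf's left front corner is near the clamp.

```bash
python3 -m crank '[[[1,-0.08,-0.06,-0.012,0,0,-0.025],[1,-0.16,-0.12,-0.024,0,0,-0.05],[1,-0.24,-0.18,-0.036,0,0,-0.075],[1,-0.32,-0.24,-0.048,0,0,-0.1],[1,-0.4,-0.3,-0.06,0,0,-0.116]]]'; python3 - <<'E'
from h import *
print(delta([.47,.16,.25],np.pi))
E
```

```text
t: 0.72
tool_pos: [0.3474, 0.3478, 0.2239]
orientation: [-0.283, -3.129, 0.001]
force: [0.6, 0.6, -0.3]
opening: 0.0931
gripper_force: 0.0
[-3.085e-01 -3.257e-01 -5.220e-02 -2.000e-04 -2.000e-04 -1.148e-01]
```

```bash
python3 -m crank '[[[1,-0.08,-0.085,-0.013,0,0,-0.03],[1,-0.16,-0.17,-0.026,0,0,-0.06],[1,-0.24,-0.25,-0.04,0,0,-0.09],[1,-0.308,-0.326,-0.052,0,0,-0.115],[1,-0.308,-0.326,-0.052,0,0,-0.115]]]'; python3 - <<'E'
from h import *
s=read_state();im=read_camera('wrist');cv2.imwrite('pics/w1.png',im[:,:,::-1])
import pickle;pickle.dump((s,cam('wrist',s)),open('w1.pkl','wb'));print(s['tool_pos'],s['dq'].round(3),np.degrees(yaw()))
E
```

```text
t: 1.35
tool_pos: [0.4704, 0.1583, 0.25]
orientation: [0.009, 3.141, -0.001]
force: [-0.4, 0.2, -0.8]
opening: 0.093
gripper_force: 0.0
[0.47042438 0.15831095 0.25002276] [ 0.067 -0.009  0.022  0.029  0.005  0.069] 179.73959518105565
```

View pics/w1.png

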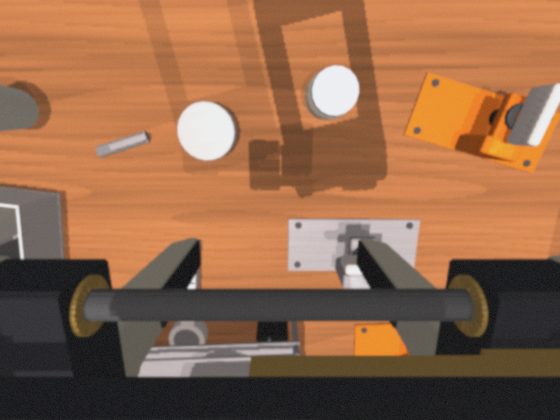

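The wrist view looks back towards the robot, with −x up and +y to the right. The fingers hide the shelf and part of the clamp (plate from (288,219) to (419,270)). I'll move the tool forward and up for a clear view of the clamp and handle.

```bash
python3 -m crank '[[[1,-0.1,0,-0.04,0,0,0],[1,-0.2,0,-0.08,0,0,0],[1,-0.28,0,-0.1,0,0,0],[1,-0.28,0,-0.1,0,0,0],[1,-0.28,0,-0.1,0,0,0]]]'; python3 - <<'E'
from h import *
s=read_state();im=read_camera('wrist');cv2.imwrite('pics/w2.png',im[:,:,::-1])
import pickle;pickle.dump((s,cam('wrist',s)),open('w2.pkl','wb'));print(s['tool_pos'],s['dq'].round(3),np.degrees(yaw()))
cv2.imwrite('pics/w2c.png',cv2.resize(im[130:290,150:420,::-1],None,fx=2.9,fy=2.9,interpolation=cv2.INTER_CUBIC))
E
```

```text
t: 2.02
tool_pos: [0.608, 0.1623, 0.2991]
orientation: [0.0, -3.14, -0.0]
force: [-0.1, -0.1, 0.1]
opening: 0.0927
gripper_force: 0.0
[0.60796865 0.16234032 0.29914509] [-0.003 -0.032  0.018 -0.003  0.    -0.004] -179.98786548794124
```

View pics/w2c.png

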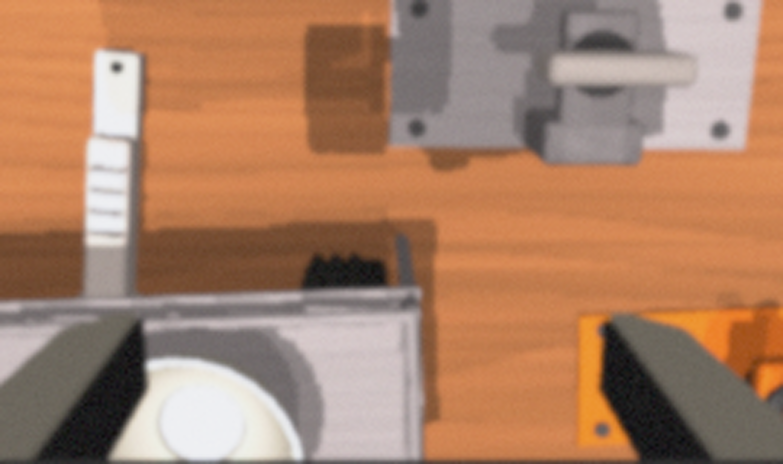

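```bash
cat > m.py <<'E'
from h import *
import pickle
s,C=pickle.load(open('w2.pkl','rb'));im=cv2.imread('pics/w2.png')
f=lambda x,y:(150+(x+.5)/2.9-.5,130+(y+.5)/2.9-.5)
hsv=cv2.cvtColor(im,cv2.COLOR_BGR2HSV)
m=((hsv[...,1]<60)&(hsv[...,2]>185)).astype(np.uint8);m[:,:150]=0;m[:140,:]=0;m[218:]=0;m[:,210:]=0
ys,xs=np.nonzero(m)
pts=[]
for y in range(ys.min(),ys.max()+1):
    r=xs[ys==y]
    if len(r)>8: pts.append((y,r.min()-.5,r.max()+.5,len(r)))
for p in pts[::5]:print(p)
pts=np.array(pts);bar=pts[(pts[:,0]>180)&(pts[:,0]<210)]
L=ray(C,bar[:,[1,0]],.026);R=ray(C,bar[:,[2,0]],.026);M=(L+R)/2;k=np.polyfit(M[:,0],M[:,1],1)
print('bar width',np.mean(R[:,1]-L[:,1]),'centerline y=%.4f+%.4f*(x-.6)'%(np.polyval(k,.6),k[0]))
print('end',ray(C,(150+120/2.9,pts[0,0]-.5),.014))
for n,p,z in[('hole',(420,9),.003),('hole',(733,11),.003),('hole',(417,128),.003),('hole',(720,130),.003),('plateBL',(391,148),.003),('plateBR',(747,150),.003),('knobL',(551,68),.106),('knobR',(696,68),.106),('screw',(602,60),.068),('shelfcorner',(420,290),.115),('shelfL',(0,303),.115),('barstep',(110,137),.026),('col',(540,162),.062),('col',(640,162),.062)]:print(n,ray(C,f(*p),z)[0].round(4))
E
python3 m.py
```

```text
(148, np.float64(182.5), np.float64(196.5), 14)
(153, np.float64(181.5), np.float64(197.5), 12)
(158, np.float64(181.5), np.float64(197.5), 16)
(163, np.float64(181.5), np.float64(197.5), 16)
(168, np.float64(181.5), np.float64(196.5), 15)
(173, np.float64(181.5), np.float64(196.5), 15)
(178, np.float64(180.5), np.float64(192.5), 12)
(183, np.float64(179.5), np.float64(194.5), 15)
(188, np.float64(179.5), np.float64(193.5), 14)
(193, np.float64(179.5), np.float64(193.5), 14)
(198, np.float64(178.5), np.float64(193.5), 15)
(203, np.float64(179.5), np.float64(193.5), 14)
(208, np.float64(178.5), np.float64(193.5), 15)
(213, np.float64(179.5), np.float64(192.5), 13)
bar width 0.023009605166667925 centerline y=0.0221+-0.1114*(x-.6)
end [[0.56306067 0.02762487 0.014     ]]
hole [0.5407 0.188  0.003 ]
hole [0.5416 0.3578 0.003 ]
hole [0.6054 0.1873 0.003 ]
hole [0.6063 0.3573 0.003 ]
plateBL [0.6167 0.1728 0.003 ]
plateBR [0.6176 0.3737 0.003 ]
knobL [0.5649 0.2397 0.106 ]
knobR [0.5648 0.3027 0.106 ]
screw [0.5638 0.2715 0.068 ]
shelfcorner [0.6634 0.1838 0.115 ]
shelfL [ 0.6697 -0.0067  0.115 ]
barstep [0.6072 0.022  0.026 ]
col [0.6141 0.2456 0.062 ]
col [0.614  0.2954 0.062 ]
```

The crop shows the tongue end at crop (120,50), the bar step at (110,137) and the knob bar from (551,68) to (696,68). The shelf corner is at (420,290) and its leg foot near (400,237). Next I'll check how close the shelf corner comes to the gripper body when placing.

```bash
cat > n.py <<'E'
from h import *
import pickle
s,C=pickle.load(open('w2.pkl','rb'));T=cam('top')
f=lambda x,y:(150+(x+.5)/2.9-.5,130+(y+.5)/2.9-.5)
print('foot',ray(C,f(400,237),0)[0].round(4))
p1=np.array(f(420,290));p2=np.array([140+298.5/4-.5,120+180.5/3.7-.5])
for z in(.106,.112,.12,.13):print(z,ray(C,p1,z)[0].round(4),ray(T,p2,z)[0].round(4))
for n,p,z in[('orange up',(124,135),.003),('',(186,162),.003),('oknob',(150,145),.106),('lower',(170,258),.003),('',(112,242),.003),('lknob',(130,263),.106)]:print(n,ray(T,p,z)[0].round(3))
print(delta([.6187,.020,.15],np.radians(173.65)))
E
python3 n.py
```

```text
foot [0.6694 0.1785 0.    ]
0.106 [0.6664 0.1843 0.106 ] [0.6696 0.1815 0.106 ]
0.112 [0.6644 0.184  0.112 ] [0.6686 0.1809 0.112 ]
0.12 [0.6617 0.1835 0.12  ] [0.6674 0.1801 0.12  ]
0.13 [0.6583 0.1829 0.13  ] [0.6658 0.1791 0.13  ]
orange up [0.801 0.483 0.003]
 [0.708 0.283 0.003]
oknob [0.745 0.375 0.106]
lower [0.399 0.337 0.003]
 [0.455 0.521 0.003]
lknob [0.389 0.436 0.106]
[-0.0221 -0.2844  0.2991  0.     -0.0008  0.0707]
```

```bash
python3 -m crank '[[[1,-0.006,-0.09,0.08,0,0,0.02],[1,-0.012,-0.18,0.16,0,0,0.04],[1,-0.018,-0.25,0.24,0,0,0.06],[1,-0.022,-0.284,0.299,0,0,0.071],[1,-0.022,-0.284,0.299,0,0,0.071]]]'; python3 - <<'E'
from h import *
s=read_state();print(delta([.6187,.020,.004],np.radians(173.65)),np.degrees(yaw()))
E
```

```text
t: 2.7
tool_pos: [0.6169, 0.0188, 0.1479]
orientation: [-0.178, -3.131, -0.0]
force: [-0.5, 0.2, 0.1]
opening: 0.0927
gripper_force: 0.0
[-4.800e-03  2.900e-03  2.878e-01 -2.000e-04 -3.400e-03 -1.900e-03] 173.48093786673164
```

Tongue and bar are straddled, so I'll lower and close on the bar, then check.

```bash
python3 -m crank '[[[1,-0.002,0.002,0.1,0,0,0],[1,-0.004,0.003,0.2,0,0,0],[1,-0.004,0.003,0.26,0,0,0],[1,-0.004,0.003,0.286,0,0,0],[1,-0.004,0.003,0.286,0,0,0]]]' 30
python3 -m crank '[[[-1,0,0,0,0,0,0],[-1,0,0,0,0,0,0],[-1,0,0,0,0,0,0],[-1,0,0,0,0,0,0],[-1,0,0,0,0,0,0]]]' 30
```

```text
t: 3.32
tool_pos: [0.6224, 0.0213, 0.0086]
orientation: [0.175, 3.136, 0.0]
force: [0.3, -0.5, 0.5]
opening: 0.0929
gripper_force: 0.0
t: 3.95
tool_pos: [0.622, 0.0203, 0.0076]
orientation: [-0.177, -3.137, 0.0]
force: [0.1, 0.7, 0.2]
opening: 0.0474
gripper_force: 0.0
```

```bash
python3 -m crank '[[[-1,0,0,0,0,0,0],[-1,0,0,0,0,0,0],[-1,0,0,0,0,0,0],[-1,0,0,0,0,0,0],[-1,0,0,-0.014,0,0,0]]]' 40
python3 -m crank '[[[-1,0.03,0,-0.014,0,0,0],[-1,0.08,0,-0.014,0,0,0],[-1,0.13,0,-0.014,0,0,0],[-1,0.18,0,-0.014,0,0,0],[-1,0.21,0,-0.014,0,0,0]]]'
python3 - <<'E'
from h import *
s=read_state();print(s['opening'],s['gripper_force'],s['tool_pos'],s['wrist_torque'])
im=read_camera('top');a=cv2.resize(im[120:280,140:320,::-1],None,fx=4,fy=3.7,interpolation=cv2.INTER_CUBIC);cv2.imwrite('pics/c3.png',a)
E
```

```text
t: 4.58
tool_pos: [0.6214, 0.0204, 0.0141]
orientation: [-0.176, -3.135, 0.0]
force: [-0.5, -0.4, -0.9]
opening: 0.0008
gripper_force: 0.0
t: 5.2
tool_pos: [0.5169, 0.0323, 0.022]
orientation: [0.176, 3.136, 0.0]
force: [-0.3, -0.1, 0.0]
opening: 0.0001
gripper_force: 0.0
0.0001038952018905993 0.0 [0.51687609 0.03233051 0.02200822] [ 0.00583379 -0.02570897 -0.02730521]
```

View pics/c3.png

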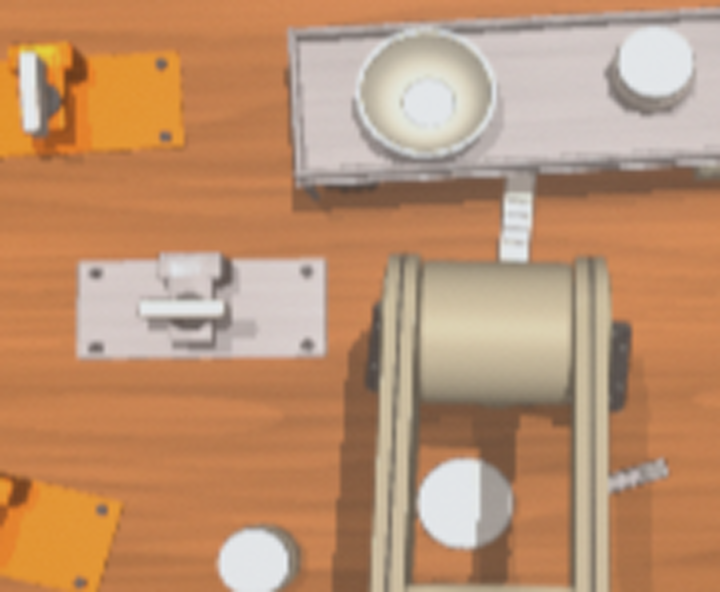

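The crop shows the bar where it was, around crop (515,225), with the gripper closed on nothing. I'll look with the wrist camera.

```bash
python3 - <<'E'
from h import *
s=read_state();im=read_camera('wrist');cv2.imwrite('pics/w4.png',im[:,:,::-1])
E
```

```text
(no output)
```

View pics/w4.png

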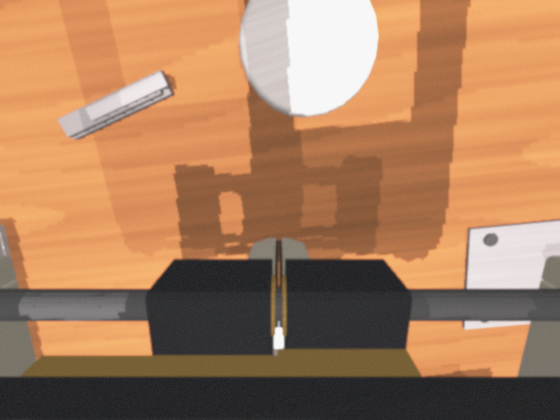

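```bash
python3 - <<'E'
from h import *
C=cam('wrist');print(ray(C,(279,330),.014),ray(C,(279,350),.014))
print(delta([.608,.162,.30],np.pi))
E
python3 -m crank '[[[1,0,0,-0.1,0,0,0],[1,0,0,-0.2,0,0,0],[1,-0.03,0.06,-0.3,0,0,0],[1,-0.08,0.14,-0.4,0,0,0],[1,-0.12,0.22,-0.5,0,0,0]]]'
python3 - <<'E'
from h import *
print(delta([.608,.162,.30],np.pi))
E
```

```text
[[0.59318621 0.02413287 0.014     ]] [[0.61102505 0.02215443 0.014     ]]
[-1.522e-01  2.780e-01 -5.563e-01  0.000e+00 -2.000e-04 -7.140e-02]
t: 5.92
tool_pos: [0.5871, 0.1295, 0.2659]
orientation: [0.178, 3.135, 0.0]
force: [1.0, -0.9, 0.6]
opening: 0.0458
gripper_force: 0.0
[-0.0342  0.0693 -0.0682  0.0001  0.0011 -0.0721]
```

```bash
python3 -m crank '[[[1,-0.034,0.069,-0.068,0,0,-0.072],[1,-0.034,0.069,-0.068,0,0,-0.072],[1,-0.034,0.069,-0.068,0,0,-0.072],[1,-0.034,0.069,-0.068,0,0,-0.072],[1,-0.034,0.069,-0.068,0,0,-0.072]]]'; python3 - <<'E'
from h import *
import pickle
s=read_state();im=read_camera('wrist')[:,:,::-1];cv2.imwrite('pics/w5.png',im);print(s['tool_pos'],np.degrees(yaw()))
pickle.dump((s,cam('wrist',s)),open('w5.pkl','wb'))
a=cv2.imread('pics/w2.png')[120:240,150:290];b=im[120:240,150:290]
cv2.imwrite('pics/cmp.png',cv2.resize(np.hstack([a,b]),None,fx=2.8,fy=2.8,interpolation=cv2.INTER_CUBIC))
E
```

```text
t: 6.55
tool_pos: [0.6058, 0.1602, 0.2965]
orientation: [-0.001, -3.14, 0.001]
force: [-0.4, 0.4, 0.1]
opening: 0.0917
gripper_force: 0.0
[0.60581356 0.16016319 0.29645677] 179.96773420521538
```

View pics/cmp.png

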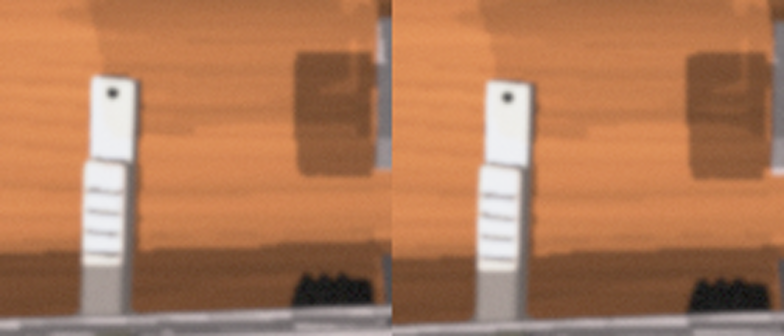

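```bash
python3 - <<'E'
from h import *
import pickle
S=cam('scene');T=cam('top')
for z in(0,.014,.03,.05):print(z,'tip scene',ray(S,(277,247),z)[0].round(3),'top',ray(T,(267.5,204),z)[0].round(3))
s1,C1=pickle.load(open('w1.pkl','rb'));s2,C2=pickle.load(open('w2.pkl','rb'))
print('tin scene',ray(S,(321,203),.032)[0].round(3),'w1',ray(C1,(207,131),.032)[0].round(3))
print('knob scene',ray(S,(369,270),.106)[0].round(3))
for z in(0,.003,.02,.04):print(z,'hole w1',ray(C1,(297,224),z)[0].round(4),ray(C1,(409,224),z)[0].round(4),'w2',ray(C2,(294.7,132.9),z)[0].round(4),ray(C2,(402.6,133.6),z)[0].round(4))
im=read_camera('scene')[:,:,::-1];cv2.imwrite('pics/s5.png',im)
a=cv2.resize(im[130:330,160:430],None,fx=2.9,fy=2.9,interpolation=cv2.INTER_CUBIC);cv2.imwrite('pics/s5c.png',a)
E
```

```text
0 tip scene [0.559 0.024 0.   ] top [0.567 0.022 0.   ]
0.014 tip scene [0.567 0.03  0.014] top [0.565 0.022 0.014]
0.03 tip scene [0.576 0.035 0.03 ] top [0.564 0.022 0.03 ]
0.05 tip scene [0.587 0.043 0.05 ] top [0.562 0.022 0.05 ]
tin scene [0.397 0.064 0.032] w1 [0.401 0.065 0.032]
knob scene [0.567 0.273 0.106]
0 hole w1 [0.5394 0.1868 0.    ] [0.5402 0.3588 0.    ] w2 [0.5409 0.1885 0.    ] [0.5418 0.3593 0.    ]
0.003 hole w1 [0.5385 0.1866 0.003 ] [0.5393 0.3575 0.003 ] w2 [0.5409 0.1883 0.003 ] [0.5418 0.3581 0.003 ]
0.02 hole w1 [0.5331 0.1855 0.02  ] [0.5338 0.3497 0.02  ] w2 [0.5408 0.1874 0.02  ] [0.5416 0.3512 0.02  ]
0.04 hole w1 [0.5267 0.1842 0.04  ] [0.5275 0.3406 0.04  ] w2 [0.5407 0.1863 0.04  ] [0.5415 0.3431 0.04  ]
```

View pics/s5c.png

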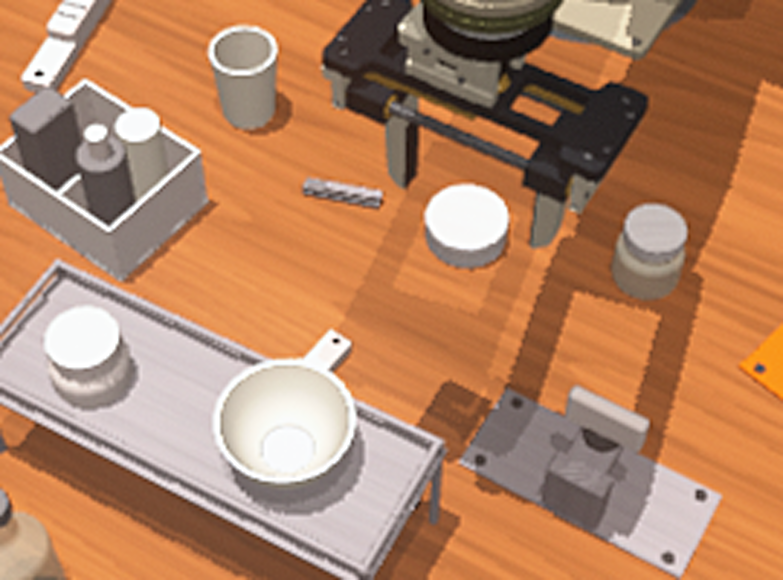

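All views agree on the handle's place, and it is untouched: the tongue tip is at crop (340,345) and the clamp and toiletries are in order. I'll go down again and check numerically where the white handle sits between the fingers before closing.

```bash
python3 - <<'E'
from h import *
print(delta([.618,.020,.12],np.radians(173.65)))
E
python3 -m crank '[[[1,-0.006,-0.09,0.1,0,0,0.02],[1,-0.012,-0.18,0.2,0,0,0.04],[1,-0.018,-0.25,0.3,0,0,0.06],[1,-0.02,-0.28,0.354,0,0,0.07],[1,-0.02,-0.28,0.354,0,0,0.07]]]' 
python3 - <<'E'
from h import *
print(delta([.617,.020,.004],np.radians(173.65)))
s=read_state();im=read_camera('wrist');hsv=cv2.cvtColor(im,cv2.COLOR_RGB2HSV);C=cam('wrist',s)
for r in range(150,300,10):
    x=np.nonzero((hsv[r,:,1]<60)&(hsv[r,:,2]>170))[0];x=x[(x>150)&(x<400)];print(r,(x.min(),x.max(),len(x)) if len(x) else None, ray(C,(np.median(x),r),.02)[0].round(3) if len(x) else '')
E
```

```text
[-2.420e-02 -2.809e-01  3.541e-01 -1.000e-04 -5.000e-04  7.030e-02]
t: 7.28
tool_pos: [0.6136, 0.0196, 0.1167]
orientation: [-0.175, -3.13, 0.0]
force: [-0.1, -0.8, -0.0]
opening: 0.0928
gripper_force: 0.0
[-0.0081  0.0017  0.2253 -0.0004 -0.0044 -0.0008]
150 None 
160 (np.int64(268), np.int64(289), 13) [0.571 0.029 0.02 ]
170 (np.int64(268), np.int64(290), 23) [0.58  0.024 0.02 ]
180 (np.int64(268), np.int64(290), 23) [0.589 0.023 0.02 ]
190 (np.int64(268), np.int64(290), 23) [0.599 0.022 0.02 ]
200 None 
210 (np.int64(269), np.int64(288), 20) [0.619 0.019 0.02 ]
220 (np.int64(268), np.int64(290), 23) [0.629 0.018 0.02 ]
230 (np.int64(267), np.int64(290), 24) [0.639 0.017 0.02 ]
240 (np.int64(267), np.int64(290), 24) [0.65  0.016 0.02 ]
250 (np.int64(267), np.int64(290), 24) [0.661 0.014 0.02 ]
260 (np.int64(269), np.int64(288), 20) [0.672 0.013 0.02 ]
270 (np.int64(270), np.int64(288), 19) [0.683 0.012 0.02 ]
280 (np.int64(270), np.int64(288), 19) [0.694 0.011 0.02 ]
290 None
```

```bash
python3 -m crank '[[[1,-0.004,0.001,0.1,0,0,0],[1,-0.006,0.002,0.19,0,0,0],[1,-0.006,0.002,0.226,0,0,0],[1,-0.006,0.002,0.226,0,0,0],[1,-0.006,0.002,0.226,0,0,0]]]' 
python3 - <<'E'
from h import *
s=read_state();print(s['tool_pos'],np.degrees(yaw()));im=read_camera('wrist');cv2.imwrite('pics/w6.png',im[:,:,::-1]);hsv=cv2.cvtColor(im,cv2.COLOR_RGB2HSV);C=cam('wrist',s)
for r in range(150,260,8):
    x=np.nonzero((hsv[r,:,1]<60)&(hsv[r,:,2]>170))[0];x=x[(x>150)&(x<400)];print(r,(x.min(),x.max(),len(x)) if len(x) else None, ray(C,(np.median(x),r),.02)[0].round(3) if len(x) else '')
E
python3 -m crank '[[[-0.3,0,0,0,0,0,0],[-0.3,0,0,0,0,0,0],[-0.3,0,0,0,0,0,0],[-0.3,0,0,0,0,0,0],[-0.3,0,0,0,0,0,0]]]' 40
python3 -m crank '[[[-0.5,0,0,0,0,0,0],[-0.5,0,0,0,0,0,0],[-0.6,0,0,0,0,0,0],[-0.6,0,0,0,0,0,0],[-0.6,0,0,0,0,0,0]]]' 40
```

```text
t: 7.95
tool_pos: [0.6218, 0.022, 0.0104]
orientation: [0.171, 3.133, 0.0]
force: [0.5, -0.6, -0.2]
opening: 0.093
gripper_force: 0.0
[0.62182875 0.02202382 0.01044865] 173.76167653648764
150 None 
158 (np.int64(255), np.int64(290), 29) [0.567 0.022 0.02 ]
166 (np.int64(255), np.int64(290), 25) [0.572 0.02  0.02 ]
174 (np.int64(255), np.int64(290), 36) [0.577 0.023 0.02 ]
182 (np.int64(255), np.int64(290), 36) [0.582 0.023 0.02 ]
190 (np.int64(255), np.int64(290), 36) [0.587 0.022 0.02 ]
198 (np.int64(256), np.int64(290), 35) [0.592 0.022 0.02 ]
206 (np.int64(256), np.int64(290), 35) [0.597 0.021 0.02 ]
214 (np.int64(256), np.int64(290), 35) [0.602 0.021 0.02 ]
222 None 
230 (np.int64(256), np.int64(289), 34) [0.612 0.019 0.02 ]
238 (np.int64(256), np.int64(289), 34) [0.618 0.018 0.02 ]
246 (np.int64(256), np.int64(289), 34) [0.623 0.018 0.02 ]
254 (np.int64(256), np.int64(289), 5) [0.627 0.008 0.02 ]
t: 8.62
tool_pos: [0.6196, 0.0218, 0.0074]
orientation: [-0.172, -3.137, -0.0]
force: [-0.7, -0.1, -0.6]
opening: 0.0474
gripper_force: 0.0
t: 9.25
tool_pos: [0.6197, 0.0218, 0.0075]
orientation: [0.172, 3.137, -0.0]
force: [-1.0, 0.8, 0.0]
opening: 0.0185
gripper_force: 0.0
```

```bash
python3 - <<'E'
from h import *
s=read_state();im=read_camera('wrist');cv2.imwrite('pics/w7.png',im[:,:,::-1]);print(s['opening'],s['gripper_force'],s['force'],s['tool_pos'])
hsv=cv2.cvtColor(im,cv2.COLOR_RGB2HSV)
w=(hsv[...,1]<60)&(hsv[...,2]>170);dk=hsv[...,2]<140;b=(hsv[...,1]>100)&(hsv[...,2]>100)
for r in range(160,290,8): print(r,''.join('W' if w[r,c] else 'o' if b[r,c] else '#' if hsv[r,c,2]<60 else 'g' for c in range(200,360,2)))
E
```

```text
0.0185477869282503 0.0 [-1.04926     0.77841929  0.01538059] [0.61968092 0.0217814  0.00751978]
160 ooooooooooooooooooooooooooogWWWWWWWWWWWWWWWWWWWooooooooooooooooooooooooooooooooo
168 ooooooooooooooooooooooooooogWWWWWWg####gWWWWWWWooooooooooooooooooooooooooooooooo
176 ooooooooooooooooooooooooooogWWWWWWWWWWWWWWWWWWWooooooooooooooooooooooooooooooooo
184 ooooooooooooooooooooooooooogWWWWWWWWWWWWWWWWWWWooooooooooooooooooooooooooooooooo
192 ooooooooooooooooooooooooooogWWWWWWWWWWWWWWWWWWWooooooooooooooooooooooooooooooooo
200 ooooooooooooooooooooooooooooWWWWWWWWWWWWWWWWWWWooooooooooooooooooooooooooooooooo
208 ooooooooooooooooooooooooooooWWWWWWWWWWWWWWWWWWWooooooooooooooooooooooooooooooooo
216 ooooooooooooooooooooooooooooWWWWWWWWWWWWWWWWWWWooooooooooooooooooooooooooooooooo
224 ooooooooooooooooooooooooooooWWWWWWWWWWWWWWWWWWWooooooooooooooooooooooooooooooooo
232 oooooooooooooooooooooooooooogWWWWWWWWWWWWWWWWWgooooooooooooooooooooooooooooooooo
240 ooooooooooooooooooooooogggggggggWWWWWWWWWWWWWWWogggggggggooooooooooooooooooooooo
248 oooooooooooooooooggggggggggggg#gWWWWWWWWWWWWWWgg#gggggggggggggoooooooooooooooooo
256 oooooooooooooooggggggggggggggg#ggggggggggggggWgg##ggggggggggggggoooooooooooooooo
264 ####################ggggggggg##gWWWWWWWWWWWWWWgg##ggggggggg#####################
272 ####################gggggggg###gWWWWWWWWWWWWWWgog##gggggggg#####################
280 #################goooggggggg##gWWWWWWWWWWWWWWWWoo###ggggggoooo##################
288 ################goooogggggg###gWWWWWWWWWWWWWWWgoog##ggggggooooo#################
```

```bash
python3 - <<'E'
from h import *
a=cv2.imread('pics/w7.png')[140:320,160:400]
b=read_camera('scene')[:,:,::-1][160:340,190:350]
cv2.imwrite('pics/last.png',np.hstack([cv2.resize(a,(480,360),interpolation=cv2.INTER_CUBIC),cv2.resize(b,(320,360),interpolation=cv2.INTER_CUBIC)]))
E
```

```text
(no output)
```

View pics/last.png

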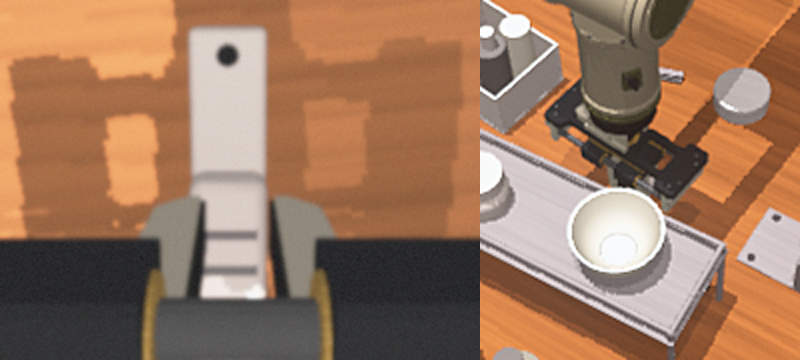

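The last allowed view shows the pads around the bar at crop (235,230), with the left one overlapping its edge, yet there is no contact. Either the tips sit higher than I think, or the fingers only meet lower down. I'll open and go down in small steps, watching the force.

```bash
python3 -m crank '[[[1,0,-0.004,0,0,0,0],[1,0,-0.004,0,0,0,0],[1,0,-0.004,0,0,0,0],[1,0,-0.004,0,0,0,0],[1,0,-0.004,0,0,0,0]]]'
python3 -m crank '[[[1,0,0,0,0,0,0],[1,0,0,0,0,0,0],[1,0,0,0.002,0,0,0],[1,0,0,0.004,0,0,0],[1,0,0,0.004,0,0,0]]]'
python3 -m crank '[[[1,0,0,0.002,0,0,0],[1,0,0,0.004,0,0,0],[1,0,0,0.004,0,0,0],[1,0,0,0.004,0,0,0],[1,0,0,0.004,0,0,0]]]'
```

```text
t: 9.98
tool_pos: [0.6194, 0.0198, 0.0075]
orientation: [-0.172, -3.137, 0.0]
force: [-0.5, -0.2, -0.3]
opening: 0.0641
gripper_force: 0.0
t: 10.6
tool_pos: [0.6193, 0.0198, 0.0053]
orientation: [-0.172, -3.137, -0.0]
force: [-1.2, -0.1, -0.1]
opening: 0.0925
gripper_force: 0.0
t: 11.22
tool_pos: [0.6195, 0.0198, 0.0035]
orientation: [0.172, 3.137, 0.0]
force: [-0.7, -0.1, 0.2]
opening: 0.0931
gripper_force: 0.0
```

```bash
for i in 1; do python3 -m crank '[[[1,0,0,0.002,0,0,0],[1,0,0,0.003,0,0,0],[1,0,0,0.003,0,0,0],[1,0,0,0.003,0,0,0],[1,0,0,0.003,0,0,0]]]'; done
python3 -m crank '[[[1,0,0,0.002,0,0,0],[1,0,0,0.003,0,0,0],[1,0,0,0.003,0,0,0],[1,0,0,0.003,0,0,0],[1,0,0,0.003,0,0,0]]]'
python3 -m crank '[[[1,0,0,0.002,0,0,0],[1,0,0,0.003,0,0,0],[1,0,0,0.003,0,0,0],[1,0,0,0.003,0,0,0],[1,0,0,0.003,0,0,0]]]'
```

```text
t: 11.85
tool_pos: [0.6195, 0.0198, 0.002]
orientation: [0.172, 3.137, 0.0]
force: [-0.1, -0.1, -0.6]
opening: 0.0931
gripper_force: 0.0
t: 12.48
tool_pos: [0.6195, 0.0198, 0.0005]
orientation: [0.172, 3.137, -0.0]
force: [0.5, -0.6, 0.6]
opening: 0.0933
gripper_force: 0.0
t: 13.1
tool_pos: [0.6195, 0.0198, -0.001]
orientation: [0.172, 3.137, 0.0]
force: [0.0, 0.2, -0.5]
opening: 0.0931
gripper_force: 0.0
```

```bash

python3 -m crank '[[[1,0,0,0.002,0,0,0],[1,0,0,0.004,0,0,0],[1,0,0,0.005,0,0,0],[1,0,0,0.005,0,0,0],[1,0,0,0.005,0,0,0]]]'
python3 -m crank '[[[-0.6,0,0,0,0,0,0],[-0.6,0,0,0,0,0,0],[-0.6,0,0,0,0,0,0],[-0.6,0,0,0,0,0,0],[-0.6,0,0,0,0,0,0]]]' 20
python3 -m crank '[[[-0.6,0,0,0,0,0,0],[-0.6,0,0,0,0,0,0],[-0.6,0,0,0,0,0,0],[-0.6,0,0,0,0,0,0],[-0.6,0,0,0,0,0,0]]]' 20
```

```text
t: 13.72
tool_pos: [0.6195, 0.0198, -0.0035]
orientation: [-0.172, -3.137, 0.0]
force: [0.4, 0.2, -0.2]
opening: 0.093
gripper_force: 0.0
t: 14.35
tool_pos: [0.6195, 0.0198, -0.0035]
orientation: [0.172, 3.137, 0.0]
force: [0.0, 0.2, 0.1]
opening: 0.0476
gripper_force: 0.0
t: 14.98
tool_pos: [0.6194, 0.0197, -0.0035]
orientation: [-0.172, -3.137, 0.0]
force: [1.3, 0.2, 0.3]
opening: 0.0238
gripper_force: 20.0
```

It grips now: opening 23.8 mm at 20 N. The real finger tips sit about 2 cm or more above the reported TCP. I'll open, go 8 mm lower for a deeper bite, and regrip.

```bash

python3 -m crank '[[[-0.2,0,0,0,0,0,0],[-0.2,0,0,0,0,0,0],[-0.2,0,0,0.006,0,0,0],[-0.2,0,0,0.012,0,0,0],[-0.2,0,0,0.016,0,0,0]]]' 
python3 -m crank '[[[-1,0,0,0,0,0,0],[-1,0,0,0,0,0,0],[-1,0,0,0,0,0,0],[-1,0,0,0,0,0,0],[-1,0,0,0,0,0,0]]]' 40
```

```text
t: 15.6
tool_pos: [0.6192, 0.0198, -0.012]
orientation: [-0.172, -3.136, -0.0]
force: [0.9, 0.6, 0.5]
opening: 0.0372
gripper_force: 0.0
t: 16.23
tool_pos: [0.6194, 0.0198, -0.0115]
orientation: [0.172, 3.137, -0.0]
force: [-0.1, -0.2, -0.3]
opening: 0.0231
gripper_force: 40.0
```

```bash

python3 -m crank '[[[-1,0,0,-0.012,0,0,0],[-1,0.04,0,-0.016,0,0,0],[-1,0.08,0,-0.016,0,0,0],[-1,0.12,0,-0.016,0,0,0],[-1,0.15,0,-0.016,0,0,0]]]'
python3 -m crank '[[[-1,0.03,0,0,0,0,0],[-1,0.056,0,0,0,0,0],[-1,0.056,0,0,0,0,0],[-1,0.056,0,-0.04,0,0,0],[-1,0.056,0,-0.1,0,0,0]]]' 
python3 - <<'E'
from h import *
s=read_state();im=read_camera('wrist');cv2.imwrite('pics/w8.png',im[:,:,::-1]);hsv=cv2.cvtColor(im,cv2.COLOR_RGB2HSV)
print(s['gripper_force'],s['tool_pos'],np.degrees(yaw()))
for r in range(140,250,8):
    x=np.nonzero((hsv[r,:,1]<60)&(hsv[r,:,2]>150))[0];x=x[(x>230)&(x<330)];print(r,(x.min(),x.max(),len(x)) if len(x) else None)
E
```

```text
t: 16.85
tool_pos: [0.5442, 0.028, -0.0031]
orientation: [0.172, 3.137, 0.0]
force: [0.1, -0.1, -1.3]
opening: 0.0232
gripper_force: 40.0
t: 17.48
tool_pos: [0.5166, 0.031, 0.0463]
orientation: [-0.172, -3.135, 0.0]
force: [-0.1, 0.8, -1.0]
opening: 0.0239
gripper_force: 40.0
39.999151825904846 [0.51656326 0.03099153 0.04632664] 173.73566598304015
140 None
148 None
156 (np.int64(261), np.int64(296), 36)
164 (np.int64(257), np.int64(299), 43)
172 (np.int64(257), np.int64(299), 31)
180 (np.int64(258), np.int64(299), 42)
188 (np.int64(258), np.int64(299), 42)
196 (np.int64(258), np.int64(299), 42)
204 (np.int64(258), np.int64(299), 42)
212 (np.int64(258), np.int64(299), 42)
220 (np.int64(258), np.int64(299), 42)
228 (np.int64(258), np.int64(298), 41)
236 (np.int64(258), np.int64(298), 41)
244 (np.int64(259), np.int64(298), 40)
```

```bash

python3 -m crank '[[[-1,0,0,-0.02,0,0,0.1],[-1,0,0,-0.02,0,0,0.21],[-1,0,0,-0.02,0,0,0.32],[-1,0,0,-0.02,0,0,0.43],[-1,0,0,-0.02,0,0,0.54]]]'
python3 - <<'E'
from h import *
print(delta([.555,.065,.046],np.pi/2))
E
```

```text
t: 18.15
tool_pos: [0.5177, 0.0309, 0.0565]
orientation: [1.455, 2.784, 0.0]
force: [-0.9, -0.2, -2.0]
opening: 0.0237
gripper_force: 40.0
[1.340e-02 1.001e-01 2.110e-02 5.000e-04 2.000e-04 3.867e-01]
```

```bash

python3 -m crank '[[[-1,0,0.02,0.01,0,0,0.11],[-1,0,0.05,0.02,0,0,0.22],[-1,0.01,0.08,0.02,0,0,0.33],[-1,0.013,0.1,0.02,0,0,0.387],[-1,0.013,0.1,0.02,0,0,0.387]]]'
python3 - <<'E'
from h import *
print(delta([.555,.065,-.0105],np.pi/2))
E
```

```text
t: 18.77
tool_pos: [0.555, 0.0654, 0.0464]
orientation: [2.214, 2.228, 0.001]
force: [-0.2, -0.5, -0.7]
opening: 0.0236
gripper_force: 40.0
[-9.000e-04 -1.000e-04  1.139e-01  4.000e-04 -0.000e+00  4.200e-03]
```

Now I'll set it down, let go, and move along the bar towards the head for the regrip.

```bash

python3 -m crank '[[[-1,0,0,0.05,0,0,0.004],[-1,0,0,0.09,0,0,0.004],[-1,0,0,0.108,0,0,0.004],[-1,0,0,0.114,0,0,0.004],[-1,0,0,0.114,0,0,0.004]]]'
python3 -m crank '[[[0.2,0,0,0,0,0,0],[0.2,0,0,0,0,0,0],[0.2,0,0,-0.02,0,0,0],[0.2,0,0,-0.08,0,0,0],[0.2,0,0,-0.11,0,0,0]]]'
python3 - <<'E'
from h import *
s=read_state();print(np.degrees(yaw()))
print(delta([.555,.065-.0633,.07],np.pi/2))
E
```

```text
t: 19.4
tool_pos: [0.5545, 0.0651, -0.0101]
orientation: [2.222, 2.22, 0.001]
force: [0.4, 0.4, -0.7]
opening: 0.0233
gripper_force: 40.0
t: 20.02
tool_pos: [0.5556, 0.0652, 0.047]
orientation: [2.221, 2.219, 0.004]
force: [0.6, 0.5, 0.3]
opening: 0.056
gripper_force: 0.0
89.94878387285861
[-0.1269 -0.001  -0.0459  0.002  -0.     -0.0006]
```

```bash

python3 -m crank '[[[1,-0.03,0,-0.04,0,0,0],[1,-0.09,0,-0.08,0,0,0],[1,-0.127,0,-0.1,0,0,0],[1,-0.127,0,-0.1,0,0,0],[1,-0.127,0,-0.1,0,0,0]]]'
cat > meas.py <<'E'
from h import *
s=read_state();im=read_camera('wrist');cv2.imwrite('pics/w9.png',im[:,:,::-1]);hsv=cv2.cvtColor(im,cv2.COLOR_RGB2HSV);C=cam('wrist',s)
m=((hsv[...,1]<60)&(hsv[...,2]>150)).astype(np.uint8);m[255:]=0;m[:,:200]=0;m[:,360:]=0
n,l,st,ce=cv2.connectedComponentsWithStats(m)
P=[]
for r in range(20,250):
    x=np.nonzero(m[r])[0]
    if len(x)>14: P.append((r,x.min()-.5,x.max()+.5))
P=np.array(P);print('rows',P[0],P[-1],s['tool_pos'],np.degrees(yaw()))
for r in P[::14]:print(r)
L=ray(C,P[:,[1,0]],.014);R=ray(C,P[:,[2,0]],.014);M=(L+R)/2
tip=ray(C,(P[:,1:].mean(),P[0,0]-.5),.014)[0]
T=M[(M[:,1]<tip[1]-.005)&(M[:,1]>tip[1]-.04)];k=np.polyfit(T[:,1],T[:,0],1)
print('tip',tip,'tongue x at tip-.0225: %.4f slope %.4f'%(np.polyval(k,tip[1]-.0225),k[0]))
L=ray(C,P[:,[1,0]],.026);R=ray(C,P[:,[2,0]],.026);M=(L+R)/2;B=M[M[:,1]<tip[1]-.055];print('bar n',len(B))
if len(B)>5:
  k=np.polyfit(B[:,1],B[:,0],1);print('bar x at tip-.07 %.4f slope %.4f'%(np.polyval(k,tip[1]-.07),k[0]))
E
python3 meas.py
```

```text
t: 20.65
tool_pos: [0.5535, 0.0019, 0.0936]
orientation: [-2.222, -2.219, 0.001]
force: [-1.2, -0.1, -0.2]
opening: 0.0926
gripper_force: 0.0
rows [ 70.  266.5 292.5] [249.  249.5 309.5] [0.55348746 0.00189074 0.09356014] 89.95078239230904
[ 70.  266.5 292.5]
[ 84.  265.5 293.5]
[ 98.  265.5 293.5]
[112.  265.5 293.5]
[126.  266.5 293.5]
[140.  265.5 293.5]
[155.  265.5 293.5]
[170.  266.5 293.5]
[186.  266.5 293.5]
[202.  266.5 292.5]
[216.  266.5 291.5]
[230.  266.5 293.5]
[244.  251.5 308.5]
tip [0.55413429 0.12044552 0.014     ] tongue x at tip-.0225: 0.5540 slope -0.0007
bar n 105
bar x at tip-.07 0.5542 slope -0.0003
```

```bash

python3 -m crank '[[[1,-0.003,0,0.07,0,0,0],[1,-0.006,0,0.14,0,0,0],[1,-0.006,0,0.19,0,0,0],[1,-0.006,0,0.208,0,0,0],[-1,-0.006,0,0.208,0,0,0]]]'
python3 -m crank '[[[-1,0,0,0,0,0,0],[-1,0,0,0,0,0,0],[-1,0,0,0,0,0,0],[-1,0,0,0,0,0,0],[-1,0,0,0,0,0,0]]]' 40
python3 -m crank '[[[-1,0,0,0,0,0,0],[-1,0,0,0,0,0,0],[-1,0,0,0,0,0,0],[-1,0,0,-0.03,0,0,0],[-1,0,0,-0.06,0,0,0]]]' 40
python3 meas.py
```

```text
t: 21.32
tool_pos: [0.5535, -0.0008, -0.0102]
orientation: [-2.221, -2.22, 0.002]
force: [-0.2, -0.6, 1.2]
opening: 0.0867
gripper_force: 0.0
t: 21.95
tool_pos: [0.5542, -0.0014, -0.0094]
orientation: [2.222, 2.22, 0.0]
force: [0.1, -0.9, -0.0]
opening: 0.0371
gripper_force: 0.0
t: 22.58
tool_pos: [0.5542, -0.0014, 0.0216]
orientation: [2.222, 2.22, 0.0]
force: [1.4, -0.1, -1.2]
opening: 0.0233
gripper_force: 40.0
rows [ 22.  257.5 299.5] [249.  258.5 298.5] [ 0.55420706 -0.00139729  0.0216162 ] 89.9508738294776
[ 22.  257.5 299.5]
[ 36.  255.5 302.5]
[ 50.  255.5 301.5]
[ 64.  255.5 301.5]
[ 78.  255.5 301.5]
[ 92.  255.5 301.5]
[106.  256.5 300.5]
[120.  256.5 300.5]
[134.  255.5 301.5]
[148.  255.5 301.5]
[164.  255.5 300.5]
[181.  256.5 300.5]
[198.  256.5 300.5]
[212.  256.5 299.5]
[229.  257.5 299.5]
[243.  258.5 298.5]
tip [0.55394141 0.12991788 0.014     ] tongue x at tip-.0225: 0.5540 slope 0.0041
bar n 120
bar x at tip-.07 0.5539 slope -0.0004
```

```bash
python3 - <<'E'
from h import *
s=read_state();C=cam('wrist');print(ray(C,(278,22),.014+.031),ray(C,(278,21),.014+.031))
print(delta([.5645,.04,-.004],np.pi/2),delta([.5645,.1727,-.004],np.pi/2))
E
python3 -m crank '[[[-1,0.03,0.008,0,0,0,0],[-1,0.07,0.018,0.02,0,0,0],[-1,0.083,0.0206,0.04,0,0,0],[-1,0.083,0.0206,0.051,0,0,0],[-1,0.083,0.0206,0.051,0,0,0]]]'
python3 - <<'E'
from h import *
s=read_state();print(s['tool_pos'],delta([.5645,.1727,-.004],np.pi/2))
E
```

```text
[[0.55550914 0.12068499 0.045     ]] [[0.55550912 0.12113107 0.045     ]]
[ 0.0831  0.0165  0.0566  0.0024  0.0002 -0.0005] [ 3.485e-01  1.630e-02  5.650e-02  2.400e-03  2.000e-04 -5.000e-04]
t: 23.25
tool_pos: [0.5633, 0.0401, -0.0064]
orientation: [-2.221, -2.22, 0.003]
force: [0.7, -0.6, -0.5]
opening: 0.0233
gripper_force: 40.0
[ 0.56331958  0.04006351 -0.0064157 ] [ 2.653e-01  2.200e-03 -4.900e-03 -1.600e-03  1.000e-04 -4.000e-04]
```

```bash

python3 -m crank '[[[-1,0,0.002,-0.005,0,0,0],[-1,0,0.002,-0.005,0,0,0],[-1,0,0.002,-0.005,0,0,0],[-1,0,0.002,-0.005,0,0,0],[-1,0,0.002,-0.005,0,0,0]]]'
python3 - <<'E'
from h import *
s=read_state();print(s['tool_pos'],delta([.5645,.1727,-.004],np.pi/2))
C=cam('wrist')
E
```

```text
t: 23.88
tool_pos: [0.5655, 0.0401, -0.0025]
orientation: [2.222, 2.22, 0.0]
force: [-0.0, 0.3, -0.4]
opening: 0.0235
gripper_force: 40.0
[ 0.56548114  0.04006143 -0.00245279] [ 2.653e-01 -2.200e-03  3.100e-03  1.000e-04  0.000e+00 -6.000e-04]
```

```bash

python3 -m crank '[[[-1,0.03,-0.002,0.003,0,0,0],[-1,0.07,-0.002,0.003,0,0,0],[-1,0.11,-0.002,0.003,0,0,0],[-1,0.14,-0.002,0.003,0,0,0],[-1,0.15,-0.002,0.003,0,0,0]]]'
python3 -m crank '[[[-1,0.02,0,0,0,0,0],[-1,0.05,0,0,0,0,0],[-1,0.08,0,0,0,0,0],[-1,0.105,0,0,0,0,0],[-1,0.115,0,0,0,0,0]]]'
python3 - <<'E'
from h import *
s=read_state();print(s['tool_pos'],np.degrees(yaw()),delta([.5645,.1727,-.004],np.pi/2))
E
```

```text
t: 24.5
tool_pos: [0.5645, 0.1166, -0.004]
orientation: [2.221, 2.222, 0.0]
force: [-0.4, -0.2, -1.6]
opening: 0.0233
gripper_force: 40.0
t: 25.12
tool_pos: [0.5645, 0.1736, -0.004]
orientation: [-2.221, -2.221, -0.0]
force: [-0.2, -0.3, -1.6]
opening: 0.0236
gripper_force: 40.0
[ 0.56454138  0.17362969 -0.00400909] 89.99564177539979 [-0.0019 -0.0001 -0.      0.     -0.     -0.    ]
```

```bash

python3 -m crank '[[[-1,-0.002,0,0.002,0,0,0],[-1,-0.002,0,0.004,0,0,0],[-1,-0.002,0,0.005,0,0,0],[-1,-0.002,0,0.005,0,0,0],[-1,-0.002,0,0.005,0,0,0]]]'
python3 -m crank '[[[0,0,0,0,0,0,0],[0,0,0,0,0,0,0],[0,0,0,0,0,0,0],[0,0,0,-0.03,0,0,0],[0,0,0,-0.1,0,0,0]]]'
python3 - <<'E'
from h import *
s=read_state();print(s['tool_pos'],delta([.5645,.0,.25],np.pi/2))
E
```

```text
t: 25.75
tool_pos: [0.5647, 0.1714, -0.0065]
orientation: [2.223, 2.22, 0.0]
force: [-0.5, -0.3, -1.5]
opening: 0.0237
gripper_force: 40.0
t: 26.38
tool_pos: [0.563, 0.1713, 0.043]
orientation: [-2.221, -2.219, 0.005]
force: [0.4, -0.2, 0.2]
opening: 0.0469
gripper_force: 0.0
[0.56301896 0.17126443 0.04298809] [-0.3428  0.0019 -0.4138 -0.0022  0.0005 -0.0006]
```

```bash

python3 -m crank '[[[1,0,0,-0.1,0,0,0],[1,-0.03,0,-0.2,0,0,0],[1,-0.08,0,-0.3,0,0,0],[1,-0.14,0,-0.4,0,0,0],[1,-0.14,0,-0.41,0,0,0]]]'
python3 -m crank '[[[1,0,0,0,0,0,0],[1,0,0,0,0,0,0],[1,0,0,0,0,0,0],[1,0,0,0,0,0,0],[1,0,0,0,0,0,0]]]'
python3 - <<'E'
from h import *
import pickle
s=read_state();im=read_camera('wrist');cv2.imwrite('pics/w10.png',im[:,:,::-1]);hsv=cv2.cvtColor(im,cv2.COLOR_RGB2HSV);C=cam('wrist',s);pickle.dump((s,C),open('w10.pkl','wb'))
print(s['tool_pos'],np.degrees(yaw()))
print('expect axis',proj(C,[.5652,.272,.106]),proj(C,[.5652,.239,.106]),proj(C,[.5652,.305,.106]),'step',proj(C,[.5645,.2495,.029]),'head end',proj(C,[.5645,.099,.03]))
for r in range(4,260,6):
    print(r,''.join('W' if hsv[r,c,1]<25 and hsv[r,c,2]>200 else 'w' if hsv[r,c,1]<50 and hsv[r,c,2]>150 else 'o' if hsv[r,c,1]>100 and hsv[r,c,2]>90 else '#' if hsv[r,c,2]<70 else 'g' for c in range(200,380,2)))
E
```

```text
t: 27.0
tool_pos: [0.5672, 0.1, 0.2555]
orientation: [2.22, 2.213, 0.011]
force: [0.2, 0.6, 0.1]
opening: 0.0907
gripper_force: 0.0
t: 27.62
tool_pos: [0.5644, 0.1018, 0.2481]
orientation: [-2.222, -2.22, 0.001]
force: [0.4, 0.7, 0.1]
opening: 0.0933
gripper_force: 0.0
[0.56436157 0.10179048 0.24805597] 89.95673211094403
expect axis [[279.76620653  25.16088528]] [[279.70839683  61.66320817]] [[279.82734937 -13.44605951]] step [[278.97010199  66.21278645]] head end [[278.84932722 184.9631629 ]]
4 ooooooooooooooooooooooooooowWWWWWWWWWWWWWWWWWWWWWWWWWWWWWWWWgooooooooooooooooooooooooooooo
10 ooooooooooooooooooooooooooowWWWWWWWWWWWWWWWWWWWWWWWWWWWWWWWWgooooooooooooooooooooooooooooo
16 ooooooooooooooooooooooooooowWWWWWWWwwwWWWWWWWWWWWWWWWWwwwwwwwWgooooooooooooooooooooooooooo
22 ooooooooooooooooooooooooooowWWwwwwwwgwWWWWWWwwwwwwwwwwWWWWWWWWwooooooooooooooooooooooooooo
28 ooooooooooooooooooooooooooowWWwWWWwggwWWWWWWggwWWWWWWWWWWWWWWWwooooooooooooooooooooooooooo
34 ooooooooooooooooooooooooooogWWwWWwgggwWWWWWWgggwWWWWWWWWWWWWWWgooooooooooooooooooooooooooo
40 ooooooooooooooooooooooooooogWWwWWgg
[... 2766 characters left out ...]
oooooooooooooooooooooooooooooogwggg
220 ooooooooooooooooooooooooooooooooooooooooooooooooooooooooooooooooooooooooooooooooooooowwggg
226 ooooooooooooooooooooooooooooooooooooooooooooooooooooooooooooooooooooooooooooooooooooowwggg
232 ooooooooooooooooooooooooooooooooooooooooooooooooooooooooooooooooooooooooooooooooooooowwggg
238 oooooooooooooooooooooooooooooooooooooooooooooooooooooooooooooooooooooooooooooooogggggwwggg
244 ooooooooooooooooooooooooooooooooooooooooooooooooooooooooooooooooooooooooooooooo###gggggggg
250 ooooooooooooooooooooooooooooooooooooooooooooooooooooooooooooooooooooooooooooooo#####gggggg
256 ooooooooooooooooooooooooooooooooooooooooooooooooooooooooooooooooooooooooooooooo#######gggg
```

```bash
python3 - <<'E'
from h import *
import pickle
s,C=pickle.load(open('w10.pkl','rb'));im=cv2.imread('pics/w10.png');hsv=cv2.cvtColor(im,cv2.COLOR_BGR2HSV)
o=lambda r,c:hsv[r,c,1]>100 and hsv[r,c,2]>90
pe=[max(r for r in range(100,150) if not o(r,c)) for c in list(range(262,268,2))+list(range(292,310,4))];print(pe)
he=[max(r for r in range(150,210) if not o(r,c)) for c in range(272,288,2)];print(he)
print('plate edge y',ray(C,(280,np.median(pe)+.5),.003)[0],'head end',ray(C,(280,max(he)+.5),.029)[0],ray(C,(280,max(he)+.5),.003)[0])
for r in (70,80,90,100,110,120,138):
    x=[c for c in range(264,300)];
    print(r,hsv[r,258:300:2,2])
P=delta([.5652,.2718,.20],np.pi/2);print(P)
E
```

```text
[149, 149, 149, 149, 149, 131, 131, 131]
[183, 184, 184, 184, 184, 184, 184, 183]
plate edge y [0.56610298 0.14536799 0.003     ] head end [0.56608683 0.09947121 0.029     ] [0.56620248 0.09491921 0.003     ]
70 [135 134 131 134 125 125 139 165 171 170 171 168 196 207 193 187 197 199
 193 196 201]
80 [154 156 159 157 155 134 140 144 142 138 142 164 170 174 177 196 223 225
 222 225 228]
90 [153 158 159 157 155 145 150 171 169 169 169 172 172 172 202 215 225 225
 225 226 228]
100 [157 156 157 160 161 146 146 173 169 169 170 171 171 170 180 203 226 226
 224 229 228]
110 [156 156 157 155 159 146 147 167 156 156 155 153 150 155 179 205 228 228
 227 229 228]
120 [125  83  79 104 151 146 148 197 209 209 212 209 209 209 195 202 228 229
 228 230 229]
138 [139 140 142 144 148 142 145 193 209 208 209 208 207 207 188 146 145 195
 214 211 191]
[ 3.402e-01  1.300e-03  9.640e-02 -3.000e-04  0.000e+00 -5.000e-04]
```

```bash

python3 -m crank '[[[0,0.1,0,0.02,0,0,0],[0,0.2,0,0.05,0,0,0],[0,0.3,0.001,0.08,0,0,0],[0,0.34,0.001,0.096,0,0,0],[0,0.34,0.001,0.096,0,0,0]]]'
python3 - <<'E'
from h import *
s=read_state();im=read_camera('wrist');cv2.imwrite('pics/w11.png',im[:,:,::-1]);hsv=cv2.cvtColor(im,cv2.COLOR_RGB2HSV);C=cam('wrist',s)
print(s['tool_pos'],s['q'].round(3),np.degrees(yaw()),delta([.5650,.2718,.055],np.pi/2))
print(proj(C,[.5652,.272,.106]),proj(C,[.5652,.239,.106]),proj(C,[.5652,.305,.106]))
for r in range(140,260,6):
    print(r,''.join('W' if hsv[r,c,1]<30 and hsv[r,c,2]>200 else 'w' if hsv[r,c,1]<50 and hsv[r,c,2]>150 else 'o' if hsv[r,c,1]>100 and hsv[r,c,2]>90 else '#' if hsv[r,c,2]<70 else 'g' for c in range(220,340,2)))
E
```

```text
t: 28.3
tool_pos: [0.5645, 0.2722, 0.1995]
orientation: [-2.22, -2.222, 0.003]
force: [-0.3, 0.5, 0.2]
opening: 0.0487
gripper_force: 0.0
[0.56452855 0.27218201 0.19946998] [ 0.368  0.202  1.399 -0.     1.543  0.367] 89.98679380877157 [ 1.700e-03 -1.000e-04  2.907e-01 -3.000e-04  6.000e-04 -1.000e-04]
[[279.5389649  204.58841293]] [[279.42966342 236.63033873]] [[279.65468389 170.6651825 ]]
140 ooooooooooooooooowwwwwwwwwwwwwwwwwwwwwwwwwwwWWWWwwwooooooooo
146 ooooooooooooooooowwwwwwwwwwwwwwwwwwwwwwwwwwwWWWWwwwooooooooo
152 ooooooooooooooooowwwwwwwwwwwwwwwwwwwwwwwwwwwWWWWwwwooooooooo
158 ooooooooooooooooowwwwwwwwwwwwwwwwwwwwwwwwwwwWWWWwwgooooooooo
164 ooooooooooooooooogwwwwwwwwwwwwwwwwwwwwwwwwwwwwwwwwgooooooooo
170 ooooooooooooooooogwwwwwwggwggggwggwwwwwwwggggggggggooooooooo
176 ooooooooooooooooogwwwwwggwwwWWWWWWwwwwwggggggwwwwWWwwgoooooo
182 ooooooooooooooooogwggwwwwggwWWWWWWwwwwwwwwwwwwwwwwwwwooooooo
188 ooooooooooooooooogWwwwwwggggWWWWWWgggwwwwwwwwwwwwwwwwooooooo
194 ooooooooooooooooogWwggggg#ggWWWwwwgggggggggwwgggwWWWwooooooo
200 ooooooooooooooooogWwwWWwggggwwwwwwgggwWWWWWWWWWWWWWWwooooooo
206 ooooooooooooooooogWWwWWWWwggwwWWwwgwwWWWWWWWWWWWWWWWgooooooo
212 ooooooooooooooooogWWWWWWwWWWWWWWWWWWWWWWWWwwWWWWWWWwgooooooo
218 ooooooooooooooooogWWWWWWwWWWWWWWWWWWWWWWWWWWWWWWWgoooooooooo
224 ooooooooooooooooogWWWWWWWWWWWWWWWWWWWWWWWWWWWWWWWooooooooooo
230 ooooooooooooooooogWWWWWWWWWWWWWWWWwWWWWWWWWWWWWWwooooooooooo
236 ooooooooooooooooogWWWWWWWWWWWWWWWWWWWWWWWWWWWWWWwooooooooooo
242 ggggggg#ooooooooogWWWWWWWWWWWWWWWWWWWWWWWWWWWWWWwoo#gggggggg
248 gggggg##goooooooogWwgggWWWWWWWWWWWWWWWWWWWWgggwWwoo##ggggggg
254 ggggg###goooooooogWWWWWWWWWWWWWWWWWWWWWWWWWWWWWWgoo###gggggg
```

```bash

python3 -m crank '[[[0,0,0.002,0.1,0,0,0],[0,0,0.002,0.2,0,0,0],[0,0,0.002,0.27,0,0,0],[0,0,0.002,0.289,0,0,0],[0,0,0.002,0.289,0,0,0]]]' 
python3 -m crank '[[[-1,0,0,0,0,0,0],[-1,0,0,0,0,0,0],[-1,0,0,0,0,0,0],[-1,0,0,0,0,0,0],[-1,0,0,0,0,0,0]]]' 30
python3 - <<'E'
from h import *
s=read_state();print(s['tool_pos'],s['opening'],s['gripper_force'],s['force'],s['wrist_torque'],np.degrees(yaw()))
E
```

```text
t: 28.98
tool_pos: [0.567, 0.2707, 0.057]
orientation: [2.224, 2.219, 0.001]
force: [0.3, 0.1, -0.3]
opening: 0.0467
gripper_force: 0.0
t: 29.6
tool_pos: [0.5666, 0.2718, 0.0565]
orientation: [2.222, 2.22, 0.001]
force: [1.3, 0.6, 3.3]
opening: 0.0141
gripper_force: 30.0
[0.56659533 0.27179249 0.0565347 ] 0.01410321240561382 29.99259442090988 [1.34827107 0.5544337  3.33894743] [-0.07400413 -0.03554065 -0.01896142] 89.94963456616708
```

```bash
cat > t.py <<'E'
from h import *
s=read_state();print(s['opening'].round(4) if hasattr(s['opening'],'round') else s['opening'],'yaw %.2f'%np.degrees(yaw()),'F',s['force'].round(1),'T',s['wrist_torque'].round(3),s['tool_pos'].round(4),'q6 %.2f'%s['q'][5])
E
python3 -m crank '[[[-1,0,0,0,0,0,0.11],[-1,0,0,0,0,0,0.22],[-1,0,0,0,0,0,0.33],[-1,0,0,0,0,0,0.44],[-1,0,0,0,0,0,0.55]]]' >/dev/null; python3 t.py
python3 -m crank '[[[-1,0,0,0,0,0,0.11],[-1,0,0,0,0,0,0.2],[-1,0,0,0,0,0,0.28],[-1,0,0,0,0,0,0.28],[-1,0,0,0,0,0,0.28]]]' >/dev/null; python3 t.py
```

```text
0.01420896619748208 yaw 40.13 F [-0.8 -0.3  3.2] T [-0.051  0.095  0.048] [0.5665 0.2718 0.0565] q6 1.24
0.01373065614295533 yaw 15.41 F [-0.4  1.5  4.8] T [ 0.11   0.25  -0.023] [0.5665 0.2718 0.0565] q6 1.67
```

```bash

python3 -m crank '[[[0,0,0,0,0,0,0],[0,0,0,0,0,0,0],[0,0,0,-0.04,0,0,0],[0,0,0,-0.09,0,0,0],[0,0,0,-0.12,0,0,-0.1]]]' >/dev/null; python3 t.py
python3 -m crank '[[[0,0,0,0,0,0,-0.11],[0,0,0,0,0,0,-0.22],[0,0,0,0,0,0,-0.33],[0,0,0,0,0,0,-0.44],[0,0,0,0,0,0,-0.55]]]' >/dev/null
python3 -m crank '[[[0,0,0,0,0,0,-0.11],[0,0,0,0,0,0,-0.22],[0,0,0,0,0,0,-0.33],[0,0,0,0,0,0,-0.44],[0,0,0,0,0,0,-0.55]]]' >/dev/null
python3 -m crank '[[[0,0,0,0,0,0,-0.11],[0,0,0,0,0,0,-0.22],[0,0,0,0,0,0,-0.33],[0,0,0,0,0,0,-0.44],[0,0,0,0,0,0,-0.55]]]' >/dev/null;python3 t.py
python3 - <<'E'
from h import *
print(delta([.5665,.2718,.0565],np.radians(195.4)))
E
```

```text
0.04641065746718485 yaw 24.42 F [ 0.4 -0.4 -0.5] T [-0.06   0.189  0.062] [0.5673 0.272  0.1192] q6 1.51
0.046403284565438706 yaw 173.09 F [-0.2 -0.  -0.1] T [ 0.031 -0.001 -0.004] [0.5666 0.2717 0.1176] q6 -1.08
[ 4.000e-04  0.000e+00  1.222e-01  2.000e-04  8.000e-04 -2.479e-01]
```

```bash

python3 -m crank '[[[0,0,0,0,0,0,-0.11],[0,0,0,0,0,0,-0.2],[0,0,0,0,0,0,-0.248],[0,0,0,0.06,0,0,-0.248],[0,0,0,0.122,0,0,-0.248]]]' >/dev/null; python3 t.py
python3 -m crank '[[[-1,0,0,0,0,0,0],[-1,0,0,0,0,0,0],[-1,0,0,0,0,0,0],[-1,0,0,0,0,0,0],[-1,0,0,0,0,0,0]]]' 60 >/dev/null; python3 t.py
```

```text
0.04658018306696851 yaw -164.92 F [0.7 0.2 0. ] T [0.058 0.033 0.029] [0.5674 0.272  0.0566] q6 -1.47
0.014022593153886315 yaw -164.93 F [-0.8  0.3  5.4] T [ 0.085  0.074 -0.033] [0.5673 0.2721 0.0567] q6 -1.47
```

```bash

python3 -m crank '[[[-1,0,0,0,0,0,0.03],[-1,0,0,0,0,0,0.06],[-1,0,0,0,0,0,0.08],[-1,0,0,0,0,0,0.1],[-1,0,0,0,0,0,0.12]]]' >/dev/null; python3 t.py
python3 -m crank '[[[-1,0,0,0,0,0,0.013],[-1,0,0,0,0,0,0.026],[-1,0,0,0,0,0,0.039],[-1,0,0,0,0,0,0.052],[-1,0,0,0,0,0,0.065]]]' >/dev/null; python3 t.py
python3 -m crank '[[[-1,0,0,0,0,0,0.013],[-1,0,0,0,0,0,0.026],[-1,0,0,0,0,0,0.039],[-1,0,0,0,0,0,0.052],[-1,0,0,0,0,0,0.065]]]' >/dev/null; python3 t.py
```

```text
0.013447650982276809 yaw -175.79 F [-0.6  0.2  5.4] T [-0.031  0.102  0.087] [0.5673 0.272  0.0567] q6 -1.28
0.013389543479174868 yaw 178.38 F [-1.1  0.4  7.4] T [-0.062  0.071  0.028] [0.5673 0.2719 0.0567] q6 -1.18
0.013841398492413297 yaw 172.54 F [-0.1 -0.2  6.9] T [-0.138  0.14   0.206] [0.5673 0.2719 0.0567] q6 -1.07
```

```bash
python3 t.py
python3 -m crank '[[[-1,0,0,0,0,0,0.01],[-1,0,0,0,0,0,0.02],[-1,0,0,0,0,0,0.03],[-1,0,0,0,0,0,0.03],[-1,0,0,0,0,0,0.03]]]' >/dev/null; python3 t.py
python3 -m crank '[[[-1,0,0,0,0,0,0.01],[-1,0,0,0,0,0,0.02],[-1,0,0,0,0,0,0.03],[-1,0,0,0,0,0,0.03],[-1,0,0,0,0,0,0.03]]]' >/dev/null; python3 t.py
python3 -m crank '[[[-1,0,0,0,0,0,0.01],[-1,0,0,0,0,0,0.02],[-1,0,0,0,0,0,0.03],[-1,0,0,0,0,0,0.03],[-1,0,0,0,0,0,0.03]]]' >/dev/null; python3 t.py
```

```text
0.013841398492413297 yaw 172.54 F [-0.1 -0.2  6.9] T [-0.138  0.14   0.206] [0.5673 0.2719 0.0567] q6 -1.07
0.013852664201902669 yaw 169.88 F [-0.9  0.3  6.5] T [-0.093  0.113  0.261] [0.5673 0.2718 0.0567] q6 -1.03
0.013656409897574578 yaw 167.19 F [-0.8 -0.7  6.3] T [-0.152  0.121  0.335] [0.5673 0.2718 0.0567] q6 -0.98
0.013638412260490878 yaw 164.49 F [-1.1 -1.1  6.7] T [-0.226  0.068  0.321] [0.5673 0.2718 0.0567] q6 -0.93
```

Torque rose from about 0.03 to 0.34 N m between yaw 178° and 167°, so the knob went stiff at about 175.5°. Allowing 0.1 rad of wind-up plus about 0.85 rad of bite, the final yaw should be about 120.5°.

```bash

python3 -m crank '[[[-1,0,0,0,0,0,0.06],[-1,0,0,0,0,0,0.12],[-1,0,0,0,0,0,0.18],[-1,0,0,0,0,0,0.24],[-1,0,0,0,0,0,0.28]]]' >/dev/null; python3 t.py
python3 -m crank '[[[-1,0,0,0,0,0,0.05],[-1,0,0,0,0,0,0.1],[-1,0,0,0,0,0,0.15],[-1,0,0,0,0,0,0.2],[-1,0,0,0,0,0,0.2]]]' >/dev/null; python3 t.py
```

```text
0.013322969830747919 yaw 139.14 F [-1.4 -2.4  8. ] T [-0.445  0.276  0.313] [0.5672 0.2716 0.0567] q6 -0.49
0.013688285425809783 yaw 121.22 F [-2.4 -1.7  6.9] T [-0.473  0.395  0.289] [0.567  0.2714 0.0567] q6 -0.18
```

```bash

python3 -m crank '[[[0,0,0,0,0,0,0],[0,0,0,0,0,0,0],[0,0,0,0,0,0,0],[0,0,0,-0.06,0,0,0],[0,0,0,-0.15,0,0,0]]]' >/dev/null; python3 t.py
python3 -m crank '[[[0,0,0,-0.1,0,0,0],[0,0,0,-0.15,0,0,0],[0,0,0,-0.15,0,0,0],[0,0,0,-0.15,0,0,0],[0,0,0,-0.15,0,0,0]]]' >/dev/null
python3 - <<'E'
from h import *
s=read_state();im=read_camera('wrist');cv2.imwrite('pics/w12.png',im[:,:,::-1]);hsv=cv2.cvtColor(im,cv2.COLOR_RGB2HSV);C=cam('wrist',s)
print(s['t'],s['tool_pos'],np.degrees(yaw()),s['force'],s['opening'])
for a in(121,127):
  v=.033*np.array([np.cos(np.radians(a)),np.sin(np.radians(a)),0]);c0=np.array([.566,.272,.106]);print(a,proj(C,[c0-v,c0,c0+v]).round(1).tolist())
for r in range(150,262,5):
    print(r,''.join('W' if hsv[r,c,1]<30 and hsv[r,c,2]>200 else 'w' if hsv[r,c,1]<50 and hsv[r,c,2]>150 else 'o' if hsv[r,c,1]>100 and hsv[r,c,2]>90 else '#' if hsv[r,c,2]<70 else 'g' for c in range(210,350,2)))
E
```

```text
0.046059268051774724 yaw 121.27 F [0.2 0.4 0.4] T [-0.06  -0.034 -0.007] [0.5645 0.271  0.1284] q6 -0.18
40.85 [0.56503963 0.27116674 0.20239592] 121.26675381630574 [-0.13573275  0.27996776  0.81374225] 0.04627002216742359
121 [[280.1, 235.7], [280.3, 203.9], [280.6, 170.3]]
127 [[283.5, 235.5], [280.3, 203.9], [277.0, 170.4]]
150 oooooooooooooooooooooooooooooogwwwwwwwwwwwwwwwwwwwwwwwwwwwWWWWWwwwwwww
155 ooooooooooooooooooooooooooooogwwwwwwwwwwwwwwwwwwwwwwwwwwwwWWWWWwwwwwgo
160 ooooooooooooooooooooooooooogwwwwwwwwwwwwwwwwwwwwwwwwwwwwwwWWWWWwwwwooo
165 ooooooooooooooooooooooooooggggggwwwwwwwwwwwwwwwwwwwwwwwwwwwwwwwwwgoooo
170 oooooooooooooooooooooooooggggggggwwwwwwwwgggggggggwwwwwwwwwWWWwgoooooo
175 ooooooooooooooooooooooogggggggwWWWWWwggwwwggggggggwwwwwwwwwwwgoooooooo
180 ooooooooooooooooooooogwwwgggggwwwwwwwgggwwwggggggggwwwwWWWWWgooooooooo
185 oooooooooooooooooooowWWWWwgggggwwwwwwgggggggggggggggggwwWWgooooooooooo
190 oooooooooooooooooogWWWWWgggwwggwwwwwwwg#gggggggggggggggggooooooooooooo
195 ooooooooooooooooowWWWWWwwwWWwgggwwwwwwggggwWWwwwwwwwwwwwggoooooooooooo
200 ooooooooooooooogW
[... 253 characters left out ...]
WWWWWWWWWgooooooooooooooo
220 ooooooooogWWWWWWWWwwWWWWWWWWWWWWWWWWWWWWwgwWWWWWWWWWgooooooooooooooooo
225 oooooooowWwgwWWWWwWWWWWWWWWWWWWWWWWWWWWWWwWWWWWWWWwooooooooooooooooooo
230 oooooogWWwgggWWwwWWWWWWWWWWWWWWWWWWWWWWWWWWggwWWwgoooooooooooooooooooo
235 oooooogwWWWWWwwWWWWWWWWWWWWWWWWWWWWWWWWWWwoooooooooooooooooooooooooooo
240 ooooooogggggggwWWWWWWWWWWWWWWWWWWWWWWWWWooooooooooooooooggggggoooooooo
245 ogggggggggggg#gWWWWWWWWWWWWWWWWWWWWWWWgoooooooooooooooo#ggggggggggggoo
250 gggggggggggg##gWWWWWWWWWWWWWWWwggWWWwoooooooooooooooooo##ggggggggggggg
255 ggggggggggg###gWWWWwoooogWWWWWWwWWWoooooooooooooooooooo###gggggggggggg
260 gggggggggg####gWWWoooooooooogwWWWgooooooooooooooooooooo####ggggggggggg
```

Knob ends where expected (≈127° after spring-back). A final check that the handle lay still, from the same pose as before the turning.

```bash
python3 - <<'E'
from h import *
print(delta([.5644,.1018,.2481],np.radians(89.96)))
E
```

```text
[-2.888e-01 -1.775e-01 -9.030e-02 -2.200e-03  2.000e-04  3.479e-01]
```

```bash

python3 -m crank '[[[0,-0.08,-0.05,-0.03,0,0,0.1],[0,-0.16,-0.1,-0.06,0,0,0.2],[0,-0.24,-0.15,-0.09,0,0,0.3],[0,-0.289,-0.178,-0.09,0,0,0.348],[0,-0.289,-0.178,-0.09,0,0,0.348]]]' >/dev/null
python3 -m crank '[[[0,0,0,0,0,0,0],[0,0,0,0,0,0,0],[0,0,0,0,0,0,0],[0,0,0,0,0,0,0],[0,0,0,0,0,0,0]]]' >/dev/null
python3 - <<'E'
from h import *
import pickle
s,C0=pickle.load(open('w10.pkl','rb'));a=cv2.imread('pics/w10.png')
s1=read_state();b=read_camera('wrist')[:,:,::-1];cv2.imwrite('pics/w13.png',b);C1=cam('wrist',s1)
print(s1['t'],s1['tool_pos'],np.degrees(yaw()))
for im,C in((a,C0),(b,C1)):
    h=cv2.cvtColor(np.ascontiguousarray(im),cv2.COLOR_BGR2HSV);m=((h[...,1]<100)).astype(np.uint8);m[:136]=0;m[195:]=0;m[:,:250]=0;m[:,:]*=1;m[:,310:]=0
    M=cv2.moments(m,True);print('head',ray(C,(M['m10']/M['m00'],M['m01']/M['m00']),.029)[0].round(4),M['m00'])
    L=[];
    for r in range(78,116,4):
        g=h[r,258:300,1].astype(int);
    ys,xs=np.nonzero(m[136:146]);print('bar col',xs.mean())
t0=cv2.imread('pics/top0.png');t1=read_camera('top')[:,:,::-1]
d=cv2.absdiff(t0,np.ascontiguousarray(t1)).max(2)>60
for n,(x,y) in dict(tin=(256,255),clip=(295,250),jar=(204,271),tumbler=(343,264),bowl=(246,146),cream=(304,138),org=(356,209)).items():print(n,d[y-12:y+12,x-12:x+12].mean().round(2))
E
```

```text
42.15 [0.56509838 0.10214136 0.25000069] 89.9676862872652
head [0.5641 0.1319 0.029 ] 1690.0
bar col 278.634703196347
head [0.564  0.1319 0.029 ] 1676.0
bar col 278.0
tin 0.18
clip 0.0
jar 0.35
tumbler 0.0
bowl 0.19
cream 0.0
org 0.0
```

```bash
python3 -c "
from plant import close_job;print(close_job())"
```

```text
the job is handed in; nothing more can be done
None
```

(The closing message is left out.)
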